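Move the score marker to the next rail

TASK

Take the hanging score marker off the first rail by lifting it over that rail's end stop, thread it over the end stop of the next rail and set it down gently on the rail just behind that stop. Then slide it along the rail, resting on it and not lifted again, until it drops into the notch in the rail's top; see that it is fully down in the notch and let go. Keep every push on the rails gentle (always under 25 N, so touch down slowly) and leave the things around undisturbed.

Things in the scene. Friction and masses are not known exactly. Their poses are not given: they have to be found in the camera images.
- marker_tab (a point): Centre of the score marker's upright black plastic tab, where it is gripped: 30 mm wide across the rail (x), 12 mm thick along it (y), 64 mm tall (z), from 8 to 72 mm above marker_seat. Axes: x across the rail, y along it, z up.
- marker_seat (a point): Middle of the underside of the top bridge of the marker's shackle, which rests on the rail; 40 mm below marker_tab. The shackle is a closed loop around the rail, opening 24 mm wide (x) and 36 mm high below this point, 12 mm thick along the rail. It leaves or enters a rail only past the free end; lifted 10 to 24 mm from hanging, it clears stop and rail.
- marker: The whole score marker, rigid, 0.2 to 0.4 kg: black tab on top, rectangular steel shackle (40 mm wide, from 8 mm above to 42 mm below the origin), white 57 mm billiard ball below (centre 72 mm below the origin). Origin at marker_seat.
- rail_a: First rail and stand, fixed: level steel bar 10 mm wide, 12 mm high, 210 mm long, its top 150 mm above the table, on one post at the far end. Origin on the table below the free end; y points along the rail and out of its free end, z up.
- rail_a_tip (a point): Middle of the first rail's free end, at rail-top level, axes as rail_a: the rail extends to -y from here. An upright end stop, 10 mm high and 10 mm wide, stands on the last 8 mm (y = -8 to 0 mm).
- rail_b: Next rail and stand, fixed: bar of the same section, 200 mm to its post, across a gap of 50 to 70 mm, offset up to 10 mm sideways and 0.12 rad in yaw from the first. Origin on the table below the free end; y points from the free end to the post (top 6 mm above the rail). One notch across the rail's top, 16 mm long, 6 mm deep, centre 80 to 150 mm from the free end: find it by feel or sight.
- rail_b_tip (a point): Middle of the next rail's free end, at rail-top level, axes as rail_b: the rail extends to +y. An end stop 10 mm high and 10 mm wide stands on y = 0 to 8 mm. The marker is set down on the rail behind this stop, before the notch (which begins at y = 72 mm at the earliest; centre it at y = 20 to 60 mm), then slid to +y into it; it hangs 6 mm lower there.
- mug: Bystander: white mug, 80 mm across, 90 mm tall, origin under its centre. Leave it alone.
- can: Bystander: aluminium drink can, 66 mm across, 115 mm tall, origin under its centre. Leave it alone.
- chalk: Bystander: cube of cue chalk, 23 mm, origin under its centre. Leave it alone.
There are look-alikes about, which are no part of the job. Leave any pink or purple look-alike of the marker alone.

How it is judged:
By the outcome, as a careful person would: the job done as asked, in the order asked, and still so for the second after the job is handed in, with the robot touching nothing.
It also fails if it takes over 61 s, if anything falls off the work surface, if the arm or the gripper's body presses on something with over 40 N, if the wrist force passes 120 N, or if a joint passes its speed limit or range.

ROBOT

A 7-joint arm with a two-finger parallel gripper is mounted at the origin on the work surface. World frame = base frame: x ahead of the robot, y to its left, z up, the work surface at z = 0. Lengths are in m, angles in rad, forces in N, time in s.
With the tool pointing down it reaches from about 0.425 to 0.925 m from the base axis. Payload 6.8 kg.
Tool frame: the origin (TCP) lies on the centre line of the jaws, within the pads' length; the fingertips stand 11 mm ahead of it and the grasp point (between the pads) lies 8 mm behind it; z points along the fingers, y is the direction in which the jaws open and shut (so a half turn about z gives the same grasp; the last joint's range is limited). The gripper opens to 85 mm and grips with 20 to 120 N. Pads are 22 mm wide; open, the fingers measure 114 mm over their backs; the gripper's body (76 mm by 85 mm) begins 54 mm behind the grasp point. The pads swing forward as they close: fully open they stand 13 mm farther back than shut.
Start: joints at [1.041, 0.477, 0.022, 1.555, -0.011, 1.109, -0.083], TCP at [0.276, -0.616, 0.213] pointing down, gripper open.
Joint ranges: [-2.96, 2.96], [-0.34, 2.1], [-1.41, 1.46], [0.24, 2.44], [-1.37, 4.51], [0.17, 1.92], [-2.96, 2.96]. Speed limits (rad/s): [2.39, 2.39, 3.14, 3.14, 3.14, 3.14, 3.14].

INTERFACE

Orientations are given as a rotation vector (axis times angle).
In Python, from bench import r gives the robot as it stands.
- The arm moves only by the tool send_rows, never from a script. Its argument "deltas" is a list of rows, each a list of 7 numbers: the opening, from 0 (shut) to 1 (fully open), then the shift along the tool's x, y, z as a fraction of full scale, then the turn, a rotation vector about the tool's x, y, z as a fraction of full scale. In form: [[hand, x, y, z, ax, ay, az], ...]. A call has 1 to 20 rows; each row is the pose to reach, as a shift and turn from the pose commanded when the call began, along the tool's axes at that moment, turning the shorter way round; what a row does not reach only later rows make up. Full scale, the value 1, is 150 mm for a shift and 180 degrees for a turn. A row lasts 1/12 s, in which the tool goes at most 41.7 mm and 7.16 degrees, less where a joint would pass 70% of its speed; a pose out of reach is approached as far as the arm can. A call with a number of a shift or a turn outside -1 to 1 is refused whole. A call with a gripper value outside its range is refused whole. The fingers move at their own pace and stop on an object; "squeeze" is the grip in N (left out, the last holds). Time passes only in rows, so rows that repeat a pose let the fingers close. It gives the time, the measured TCP pose, the force and the opening at its end, in the units of the state.
- r.get_obs(): the state, without advancing time (a new reading comes with each control period).
- r.grab_frame(name): name is "scene" or "top"; returns a dict with "pixels" (480x640x3 uint8, red, green, blue), "camera_matrix" (3x3 intrinsics, pixels), "rvec" (rotation vector, rad) and "tvec" (3), from world to camera coordinates, as OpenCV has them. Camera axes: x right, y down, z forward; pixel columns grow to the right and rows downward; lengths in m; the calibration is good to about 2 mm. A picture is of the moment at which its call begins. There is no depth.
- r.hand_in(): hands the job in, once; it reports no verdict.
The state is a dict: "clock": time; "joints": joint angles; "qvel": joint speeds; "tau": joint torques, N m; "tcp_pos": TCP position; "orientation": TCP orientation; "contact_force": force on the tool from outside, world axes, zero at the start; "moment": the same for the moment, N m; "grip_width": finger opening in m.
Only numpy, scipy, OpenCV 4.12 (cv2) and the standard library are available. Lean on these libraries where they do the work, as an engineer would, in place of code of your own. Each camera call takes 0.05 s, during which the arm holds its last target. There are 200 camera calls.

## Working session

There is one attempt and no reset: what is moved stays moved. The work goes in short steps, Python scripts to look and compute and a tool call to move; the robot and the scene stay as the last step left them, time stands still between calls to the robot, and variables do not carry over. Pictures are saved under pics/ and viewed, about 8 in all and at most 12, crops included, and the job is handed in when it is done.

Besides the shell and the picture viewer there is one more tool, called after "Request:" by a JSON object that holds its "fn" and its "kwargs". send_rows: Moves the arm, as the interface text tells. Shift numbers are shares of 150 mm and turn numbers shares of 180 degrees, none past 1 either way. Its arguments: {"type":"object","properties":{"deltas":{"type":"array","items":{"type":"array","items":{"type":"number"}}},"squeeze":{"type":"number"}},"required":["deltas"]}

```bash
ls; mkdir -p pics
python3 - <<'E'
from bench import r
import cv2,numpy as np
for n in("scene","top"):
    f=r.grab_frame(n);cv2.imwrite(f"pics/{n}0.png",f["pixels"][:,:,::-1]);np.savez(f"pics/{n}0.npz",**f)
    R=cv2.Rodrigues(f["rvec"])[0];print(n,f["camera_matrix"].round(1).tolist(),(-R.T@f["tvec"].ravel()).round(3),R.round(2).tolist())
print(r.get_obs())
E
```

```text
pics
scene [[540.3, 0.0, 319.3], [0.0, 540.3, 235.2], [0.0, 0.0, 1.0]] [1.011 0.291 0.623] [[-0.67, 0.74, 0.0], [0.47, 0.43, -0.77], [-0.57, -0.52, -0.63]]
top [[623.0, 0.0, 315.5], [0.0, 623.0, 238.9], [0.0, 0.0, 1.0]] [ 0.503 -0.087  1.107] [[0.02, -1.0, -0.02], [-1.0, -0.02, -0.08], [0.08, 0.02, -1.0]]
{'clock': 0.1, 'joints': array([ 1.04092447,  0.47772063,  0.02232718,  1.55637246, -0.01152716,
        1.10933742, -0.08311645]), 'qvel': array([ 0.00068338, -0.00091677, -0.00234169, -0.00277513, -0.00015207,
       -0.00241927, -0.00037967]), 'tau': array([ 4.51936372e-03, -5.97758567e+01,  1.61392573e+00, -2.81954241e+01,
        1.29015886e-02,  5.02481824e-03, -1.47366740e-05]), 'tcp_pos': array([ 0.27609055, -0.61530662,  0.21221214]), 'orientation': array([-3.07037779e+00, -6.57280105e-01,  7.05395566e-04]), 'contact_force': array([ 0.62379859, -0.12319256, -0.42093408]), 'moment': array([ 0.01390206,  0.03871091, -0.01340393]), 'grip_width': 0.08545751478781055}
```

View pics/scene0.png

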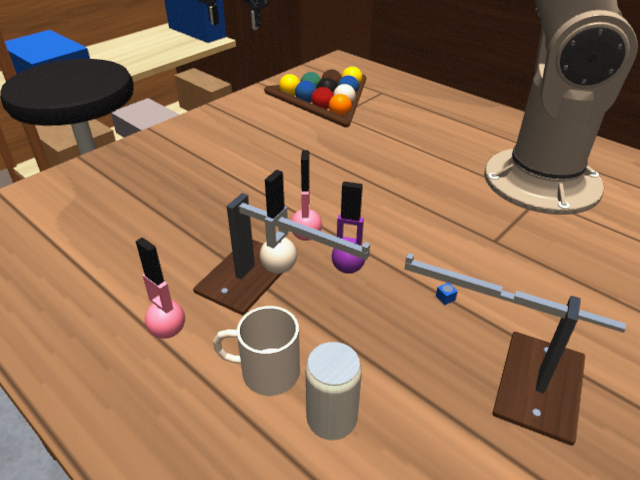

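View pics/top0.png

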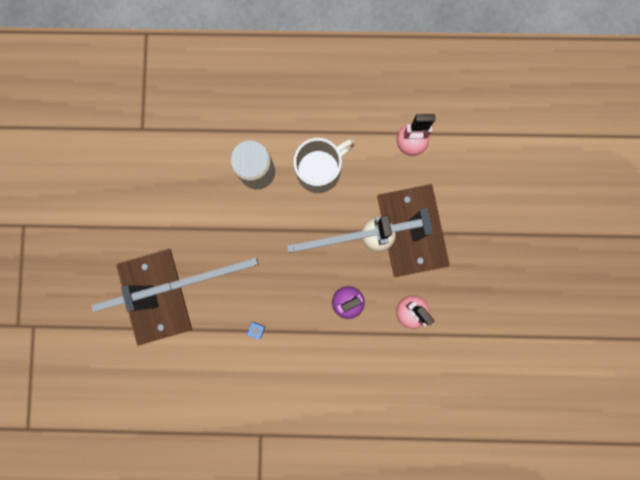

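```bash
cat > h.py <<'E'
import cv2,numpy as np
def ray(f,uv):
    K=f["camera_matrix"];R=cv2.Rodrigues(f["rvec"])[0];t=np.ravel(f["tvec"])
    p=cv2.undistortPoints(np.array(uv,float).reshape(-1,1,2),K,None).reshape(-1,2)
    return -R.T@t,np.c_[p,np.ones(len(p))]@R
def onz(f,uv,z):
    c,d=ray(f,uv);return c+d*((z-c[2])/d[:,2])[:,None]
def tri(f,g,a,b):
    P=[x["camera_matrix"]@np.c_[cv2.Rodrigues(x["rvec"])[0],np.ravel(x["tvec"])] for x in(f,g)]
    X=cv2.triangulatePoints(*P,np.array(a,float).reshape(-1,2).T,np.array(b,float).reshape(-1,2).T);return (X[:3]/X[3]).T
E
python3 - <<'E'
from h import *
t=np.load("pics/top0.npz");s=np.load("pics/scene0.npz")
im=t["pixels"];hsv=cv2.cvtColor(im,cv2.COLOR_RGB2HSV)
m=((hsv[...,1]<70)&(hsv[...,2]>90)).astype(np.uint8);
n,l,st,c=cv2.connectedComponentsWithStats(m)
for i in range(1,n):
    if st[i,4]>25: print(st[i],c[i].round(1))
a=cv2.resize(im[205:325,85:265],None,fx=4,fy=4,interpolation=cv2.INTER_CUBIC)
b=cv2.resize(im[170:290,270:450],None,fx=4,fy=4,interpolation=cv2.INTER_CUBIC)
# a left->rows
cv2.imwrite("pics/c1.png",cv2.resize(np.vstack([a,b]),None,fx=.62,fy=.62)[:,:,::-1])
p=s["pixels"]
cv2.imwrite("pics/c2.png",cv2.resize(p[165:345,225:640],None,fx=1.9,fy=1.9,interpolation=cv2.INTER_CUBIC)[:,:,::-1])
print("A tip",onz(t,[290,248],.16),"A far",onz(t,[420,224],.15),"B tip",onz(t,[256,262],.16),"notch",onz(t,[171,286],.15))
print("tri",tri(t,s,[[290,248],[256,262],[171,286]],[[366,249],[408,260],[508,295]]))
E
```

```text
[    0     0   640    35 20116] [332.5  15.3]
[417 115  18   5  60] [424.  117.5]
[405 124  19  23 273] [413.9 136.6]
[427 125   6   8  29] [430.1 129.2]
[ 293  137   62   56 2328] [319.5 162.4]
[ 230  140   45   49 1463] [250.8 161.9]
[404 196   7   8  44] [406.9 199.2]
[ 287  208  146   45 1886] [368.  234.2]
[  91  257  167   55 1562] [171.4 285.3]
[417 257   7   8  47] [419.8 260.4]
[141 263   8   8  48] [144.2 266.4]
[342 298  19  13 119] [351.  304.3]
[403 301  17  22 222] [411.  312.7]
[419 307  15  18 110] [425.4 315.2]
[157 323   8   9  48] [160.2 327. ]
[247 322  15  19  49] [253.  331.9]
[252 327   8   8  56] [255.3 330.5]
A tip [[ 0.56174099 -0.03054459  0.16      ]] A far [[ 0.60297586 -0.22938831  0.15      ]] B tip [[0.53944823 0.02080221 0.16      ]] notch [[0.50050756 0.1519312  0.15      ]]
tri [[ 0.56260326 -0.0303279   0.15032907]
 [ 0.54004391  0.02202307  0.1476397 ]
 [ 0.50195364  0.15078294  0.14296275]]
```

View pics/c1.png

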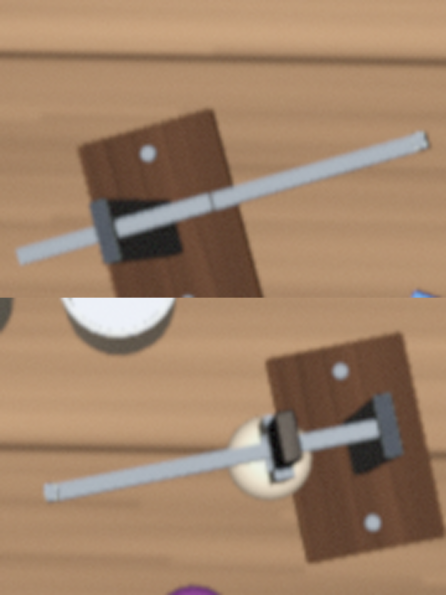

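View pics/c2.png

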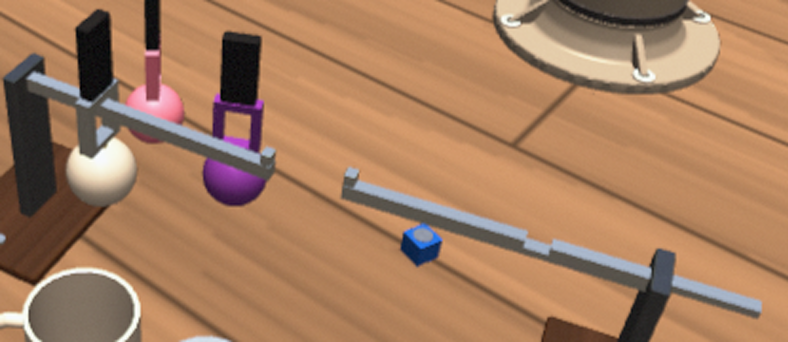

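Run:
```python
from h import *
t=np.load("pics/top0.npz");s=np.load("pics/scene0.npz")
im=t["pixels"];hsv=cv2.cvtColor(im,cv2.COLOR_RGB2HSV)
m=(hsv[...,1]<70)&(hsv[...,2]>90)
def line(u0,u1,v0,v1):
    uv=[(u,v0+np.nonzero(m[v0:v1,u])[0].mean()) for u in range(u0,u1)]
    p=onz(t,uv,.15);k=np.polyfit(p[:,1],p[:,0],1);print("rail x=k*y+c",k.round(4),"res",np.std(p[:,0]-np.polyval(k,p[:,1])).round(4));return k
A=line(298,355,225,260);B=line(180,248,255,300)
for nm,uv in(("topA",[[386.3,226.6]]),):print(nm,onz(t,uv,.222))
# tab black masks
V=hsv[...,2];q=(V<75)[205:255,370:400];print("tab top black", np.argwhere(q).min(0)+[205,370],np.argwhere(q).max(0)+[205,370])
print("tips",onz(t,[[288,248.5],[257.5,261.5]],.16))
print("notch edges scene",onz(s,[[502.4,288],[515.5,291.5]],.15),"top far wall",onz(t,[170.5,285.6],.147))
u=cv2.projectPoints(np.array([[.60,-.17,.222],[.60,-.17,.158]]),s["rvec"],s["tvec"],s["camera_matrix"],None)[0];print(u)
```

```text
rail x=k*y+c [-0.2177  0.5553] res 0.0003
rail x=k*y+c [-0.3067  0.548 ] res 0.0003
topA [[ 0.59091285 -0.17083493  0.222     ]]
tab top black [219 377] [238 387]
tips [[ 0.56092259 -0.02751081  0.16      ]
 [ 0.54025182  0.01853389  0.16      ]]
notch edges scene [[0.50590263 0.13897691 0.15      ]
 [0.50051858 0.15373527 0.15      ]] top far wall [[0.50109972 0.15347773 0.147     ]]
[[[271.20676877 176.146586  ]]

 [[273.52256723 214.02803566]]]
```

Request:
{"fn": "send_rows", "kwargs": {"deltas": [[1, 0, 0, -0.15, 0, 0, 0], [1, 0.1, -0.06, -0.35, 0, 0, 0], [1, 0.3, -0.18, -0.4, 0, 0, 0], [1, 0.5, -0.3, -0.4, 0, 0, 0], [1, 0.7, -0.42, -0.4, 0, 0, 0], [1, 0.9, -0.54, -0.4, 0, 0, 0], [1, 1, -0.6, -0.4, 0, 0, 0], [1, 1, -0.6, -0.4, 0, 0, 0]], "squeeze": 40}}

```text
clock: 0.77
tcp_pos: [0.3804, -0.4673, 0.2729]
orientation: [-3.067, -0.67, -0.003]
contact_force: [0.3, -0.4, 0.6]
grip_width: 0.0852
```

Request:
{"fn": "send_rows", "kwargs": {"deltas": [[1, 0.2, -0.12, 0, 0, 0, 0], [1, 0.4, -0.24, 0, 0, 0, 0], [1, 0.6, -0.36, 0, 0, 0, 0], [1, 0.8, -0.48, 0, 0, 0, 0], [1, 1, -0.6, 0, 0, 0, 0], [1, 1, -0.6, 0, 0, 0, 0]]}}

```text
clock: 1.27
tcp_pos: [0.481, -0.3216, 0.2729]
orientation: [-3.066, -0.672, -0.004]
contact_force: [0.1, 0.8, -0.0]
grip_width: 0.0852
```

Request:
{"fn": "send_rows", "kwargs": {"deltas": [[1, 0.2, -0.12, 0, 0, 0, 0.02], [1, 0.4, -0.24, 0, 0, 0, 0.04], [1, 0.6, -0.36, 0, 0, 0, 0.06], [1, 0.8, -0.48, 0, 0, 0, 0.066], [1, 1, -0.6, 0, 0, 0, 0.066], [1, 1, -0.6, 0, 0, 0, 0.066], [1, 1, -0.6, 0, 0, 0, 0.066]]}}

```text
clock: 1.85
tcp_pos: [0.5772, -0.1835, 0.2725]
orientation: [-3.122, -0.343, 0.001]
contact_force: [-0.4, -1.1, -0.5]
grip_width: 0.0855
```

Request:
{"fn": "send_rows", "kwargs": {"deltas": [[1, 0.06, -0.03, 0, 0, 0, 0], [1, 0.117, -0.066, 0, 0, 0, 0], [1, 0.117, -0.066, 0.06, 0, 0, 0], [1, 0.117, -0.066, 0.06, 0, 0, 0]]}}

```text
clock: 2.18
tcp_pos: [0.5908, -0.1719, 0.2622]
orientation: [-3.123, -0.336, 0.004]
contact_force: [-0.7, -0.3, -0.9]
grip_width: 0.0854
```

Run:
```python
from bench import r
from h import *
ims=[]
for n in("scene","top"):
    f=r.grab_frame(n);np.savez(f"pics/{n}1.npz",**f);p=f["pixels"]
    ims.append(cv2.resize(p[110:290,200:400] if n=="scene" else p[150:330,300:500],(400,360),interpolation=cv2.INTER_CUBIC))
cv2.imwrite("pics/c3.png",np.hstack(ims)[:,:,::-1]);o=r.get_obs();print(o["tcp_pos"],o["orientation"])
```

```text
[ 0.59060129 -0.17257815  0.2632152 ] [-3.12350605e+00 -3.34683324e-01  2.80246620e-03]
```

View pics/c3.png

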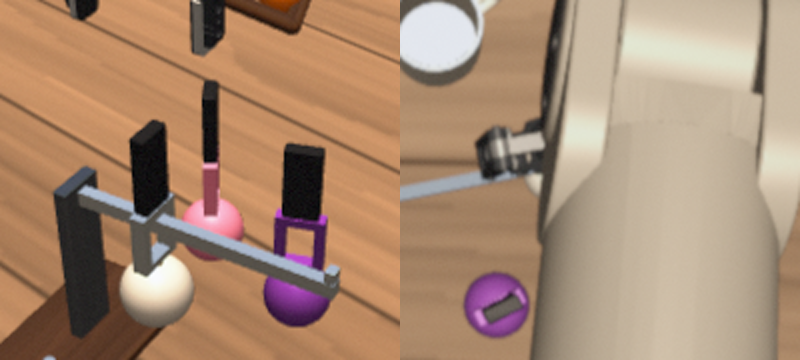

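Request:
{"fn": "send_rows", "kwargs": {"deltas": [[1, 0.01, -0.015, 0.1, 0, 0, 0], [1, 0.01, -0.015, 0.2, 0, 0, 0], [1, 0.01, -0.015, 0.3, 0, 0, 0], [1, 0.01, -0.015, 0.4, 0, 0, 0], [1, 0.01, -0.015, 0.48, 0, 0, 0], [1, 0.01, -0.015, 0.53, 0, 0, 0], [1, 0.01, -0.015, 0.53, 0, 0, 0]]}}

```text
clock: 2.87
tcp_pos: [0.5912, -0.1696, 0.1829]
orientation: [-3.123, -0.335, 0.004]
contact_force: [-0.2, 0.3, 0.6]
grip_width: 0.0855
```

Run:
```python
from bench import r
from h import *
f=r.grab_frame("scene");p=f["pixels"]
cv2.imwrite("pics/c4.png",cv2.resize(p[110:290,200:400],(600,540),interpolation=cv2.INTER_CUBIC)[:,:,::-1]);o=r.get_obs();print(o["tcp_pos"],o["orientation"],o["contact_force"])
```

```text
[ 0.59194829 -0.16960276  0.18407962] [-3.12333765e+00 -3.35579762e-01  1.96193812e-03] [0.15489474 0.52520939 0.31839349]
```

View pics/c4.png

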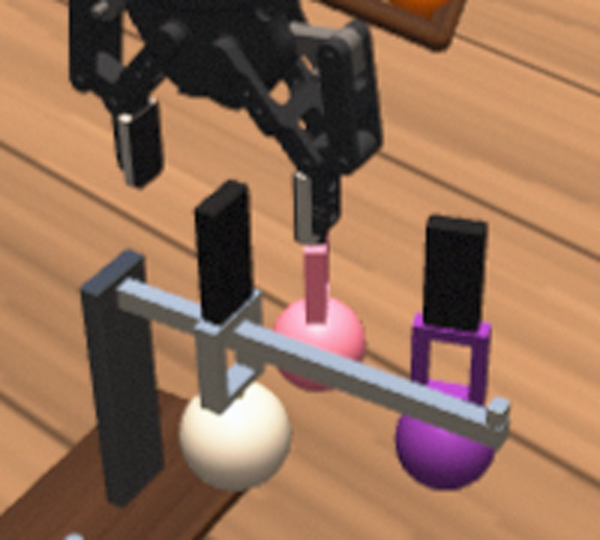

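Run:
```python
from h import *
s=np.load("pics/scene1.npz")
y=np.array([.217,-.976,0]);x=np.array([.976,.217,0]);c=np.array([.592,-.1696,.186])
P=lambda p:((cv2.projectPoints(np.array(p),s["rvec"],s["tvec"],s["camera_matrix"],None)[0].reshape(-1,2)-[200,110])*3).round(0).tolist()
print("tips(+y,-y) +-11x",P([c+k*.0425*y+j*.011*x for k in(1,-1) for j in(1,-1)]))
c[2]=.222;print("tab top corners",P([c+k*.006*y+j*.015*x for k in(1,-1) for j in(1,-1)]))
c[2]=.158;print("tab bottom",P([c+k*.006*y+j*.015*x for k in(1,-1) for j in(1,-1)]))
```

```text
tips(+y,-y) +-11x [[142.0, 242.0], [169.0, 220.0], [296.0, 296.0], [321.0, 272.0]]
tab top corners [[197.0, 204.0], [234.0, 173.0], [220.0, 211.0], [256.0, 180.0]]
tab bottom [[205.0, 318.0], [240.0, 285.0], [226.0, 325.0], [261.0, 293.0]]
```

Run:
```python
from bench import r
from h import *
t=np.load("pics/top1.npz")
y=np.array([.217,-.976,0]);x=np.array([.976,.217,0]);c=np.array([.5906,-.1722,.265])
P=lambda f,p:cv2.projectPoints(np.array(p),f["rvec"],f["tvec"],f["camera_matrix"],None)[0].reshape(-1,2).round(0).tolist()
print("top1 exp tips",P(t,[c-.0425*y+j*.011*x+[0,0,h] for h in(0,.04) for j in(1,-1)]))
s=np.load("pics/scene1.npz")
print("scene1 exp tips crop(2x)",((np.array(P(s,[c+k*.0425*y+j*.011*x for k in(1,-1) for j in(1,-1)]))-[200,110])*2).tolist())
f=r.grab_frame("top");np.savez("pics/top2.npz",**f)
f2=r.grab_frame("scene");np.savez("pics/scene2.npz",**f2)
a=cv2.resize(f["pixels"][180:280,310:430],(480,400),interpolation=cv2.INTER_CUBIC)
b=cv2.resize(t["pixels"][180:280,310:430],(480,400),interpolation=cv2.INTER_CUBIC)
cv2.imwrite("pics/c5.png",np.hstack([b,a])[:,:,::-1][:, :800])
```

```text
top1 exp tips [[358.0, 222.0], [361.0, 238.0], [360.0, 219.0], [363.0, 235.0]]
scene1 exp tips crop(2x) [[84.0, 60.0], [104.0, 46.0], [194.0, 94.0], [212.0, 80.0]]
```

View pics/c5.png

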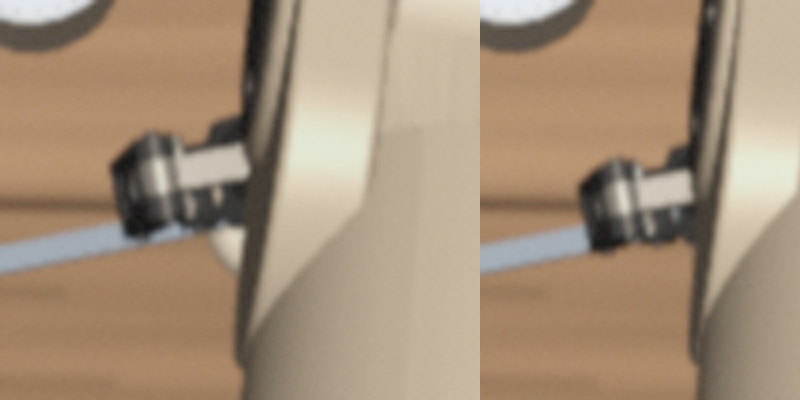

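Request:
{"fn": "send_rows", "kwargs": {"deltas": [[1, 0, 0, 0.03, 0, 0, 0], [0.7, 0, 0, 0.06, 0, 0, 0], [0.4, 0, 0, 0.09, 0, 0, 0], [0.4, 0, 0, 0.09, 0, 0, 0], [0.4, 0, 0, 0.09, 0, 0, 0], [0.4, 0, 0, 0.09, 0, 0, 0]]}}

```text
clock: 3.52
tcp_pos: [0.5925, -0.1693, 0.1711]
orientation: [-3.124, -0.336, -0.0]
contact_force: [0.2, -0.3, 0.1]
grip_width: 0.0339
```

Run:
```python
from bench import r
from h import *
f=r.grab_frame("scene");p=f["pixels"]
cv2.imwrite("pics/c6.png",cv2.resize(p[110:290,200:400],(600,540),interpolation=cv2.INTER_CUBIC)[:,:,::-1]);o=r.get_obs();print(o["tcp_pos"],o["orientation"],o["contact_force"],o["grip_width"])
```

```text
[ 0.59257921 -0.16933237  0.17126222] [3.12348377e+00 3.36290952e-01 4.70790568e-04] [ 0.32408172 -0.18238726 -0.0723073 ] 0.03430042213977075
```

View pics/c6.png

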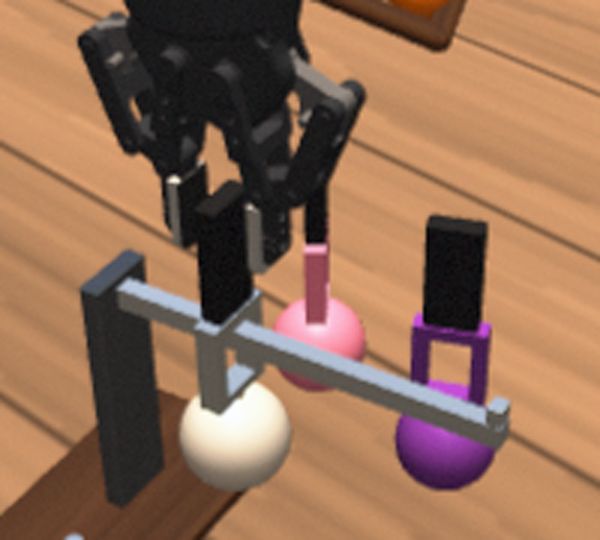

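Request:
{"fn": "send_rows", "kwargs": {"deltas": [[0.25, 0, 0, 0, 0, 0, 0], [0.2, 0, 0, 0, 0, 0, 0], [0.15, 0, 0, 0, 0, 0, 0], [0.1, 0, 0, 0, 0, 0, 0], [0.0, 0, 0, 0, 0, 0, 0], [0.0, 0, 0, 0, 0, 0, 0], [0.0, 0, 0, 0, 0, 0, 0], [0.0, 0, 0, 0, 0, 0, 0]], "squeeze": 60}}

```text
clock: 4.23
tcp_pos: [0.5926, -0.1696, 0.1714]
orientation: [3.123, 0.336, 0.001]
contact_force: [0.5, -0.4, 2.5]
grip_width: 0.0112
```

Request:
{"fn": "send_rows", "kwargs": {"deltas": [[0, 0, 0, -0.02, 0, 0, 0], [0, 0, 0, -0.04, 0, 0, 0], [0, 0, 0, -0.06, 0, 0, 0], [0, 0, 0, -0.08, 0, 0, 0], [0, 0, 0, -0.1, 0, 0, 0], [0, 0, 0, -0.113, 0, 0, 0], [0, 0, 0, -0.113, 0, 0, 0], [0, 0, 0, -0.113, 0, 0, 0]]}}

```text
clock: 4.9
tcp_pos: [0.5925, -0.1693, 0.1882]
orientation: [3.123, 0.336, 0.0]
contact_force: [-0.8, 0.4, -2.4]
grip_width: 0.0115
```

Run:
```python
from bench import r
from h import *
f=r.grab_frame("scene");p=f["pixels"];np.savez("pics/scene3.npz",**f)
cv2.imwrite("pics/c7.png",cv2.resize(p[110:290,200:400],(600,540),interpolation=cv2.INTER_CUBIC)[:,:,::-1]);o=r.get_obs();print(o["tcp_pos"],o["orientation"],o["contact_force"],o["moment"],o["grip_width"])
```

```text
[ 0.59232512 -0.1693607   0.18798948] [-3.12352781e+00 -3.36175530e-01  1.71296294e-04] [-0.6928164   0.29804648 -2.71374148] [ 0.05802282  0.02851041 -0.01314967] 0.01123305340482547
```

View pics/c7.png

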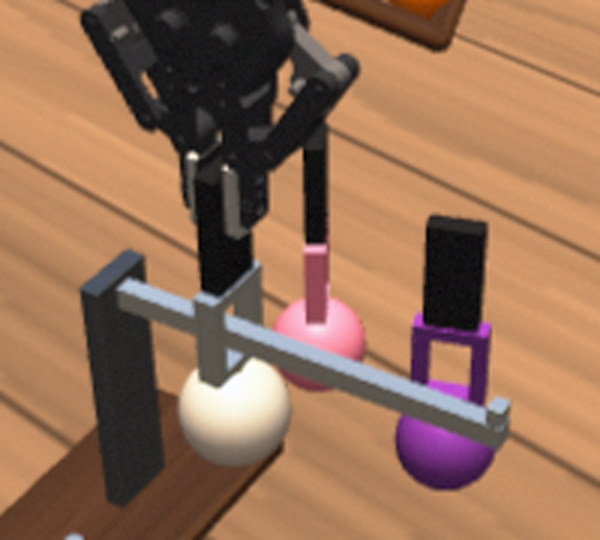

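Request:
{"fn": "send_rows", "kwargs": {"deltas": [[0, 0, -0.02, 0, 0, 0, 0], [0, 0, -0.06, 0, 0, 0, 0], [0, 0, -0.12, 0, 0, 0, 0], [0, 0, -0.2, 0, 0, 0, 0], [0, 0, -0.28, 0, 0, 0, 0], [0, 0, -0.36, 0, 0, 0, 0], [0, 0, -0.44, 0, 0, 0, 0], [0, 0, -0.52, 0, 0, 0, 0], [0, 0, -0.6, 0, 0, 0, 0], [0, 0, -0.68, 0, 0, 0, 0], [0, 0, -0.76, 0, 0, 0, 0], [0, 0, -0.84, 0, 0, 0, 0], [0, 0, -0.92, 0, 0, 0, 0], [0, 0, -0.97, 0, 0, 0, 0], [0, 0, -1, 0, 0, 0, 0], [0, 0, -1, 0, 0, 0, 0]]}}

```text
clock: 6.28
tcp_pos: [0.5604, -0.0215, 0.1881]
orientation: [-3.123, -0.339, -0.0]
contact_force: [-0.0, 0.4, -2.3]
grip_width: 0.0114
```

Request:
{"fn": "send_rows", "kwargs": {"deltas": [[0, 0, -0.04, 0, 0, 0, 0], [0, 0, -0.08, 0, 0, 0, 0], [0, 0, -0.12, 0, 0, 0, 0], [0, 0, -0.14, 0, 0, 0, 0], [0, 0, -0.14, 0, 0, 0, 0], [0, 0, -0.14, 0, 0, 0, 0]]}}

```text
clock: 6.78
tcp_pos: [0.556, -0.0022, 0.1881]
orientation: [3.123, 0.337, 0.0]
contact_force: [0.2, 0.0, -2.6]
grip_width: 0.011
```

Run:
```python
from bench import r
from h import *
ims=[]
for n in("scene","top"):
    f=r.grab_frame(n);np.savez(f"pics/{n}4.npz",**f);p=f["pixels"]
    ims.append(cv2.resize(p[150:330,290:490] if n=="scene" else p[200:320,210:343],(400,360),interpolation=cv2.INTER_CUBIC))
cv2.imwrite("pics/c8.png",np.hstack(ims)[:,:,::-1]);o=r.get_obs();print(o["tcp_pos"],o["orientation"],o["contact_force"])
```

```text
[ 0.55611567 -0.00269458  0.18806705] [3.12336161e+00 3.35423763e-01 1.24089764e-04] [ 0.27951915 -0.74974803 -1.83119655]
```

View pics/c8.png

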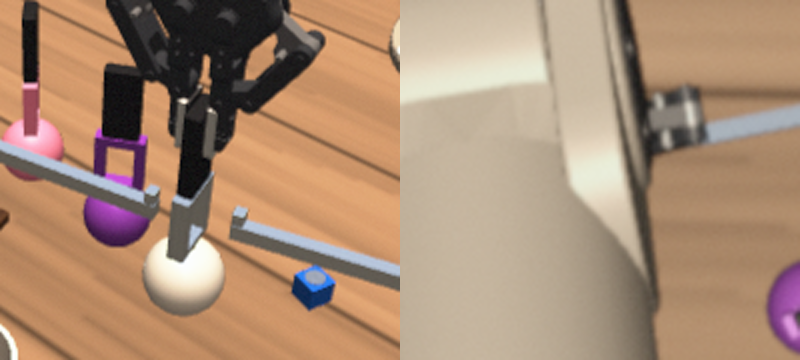

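Run:
```python
from h import *
for n,tc,z in(("scene4",[.5561,-.0027],.0945),("scene3",[.5923,-.1694],.0945)):
    s=np.load(f"pics/{n}.npz");im=s["pixels"];hsv=cv2.cvtColor(im,cv2.COLOR_RGB2HSV)
    u0,v0=cv2.projectPoints(np.array([[*tc,z]]),s["rvec"],s["tvec"],s["camera_matrix"],None)[0].ravel();print("exp",u0,v0)
    m=((hsv[...,1]<75)&(hsv[...,2]>110)).astype(np.uint8);w=np.zeros_like(m);cv2.circle(w,(int(u0),int(v0)),30,1,-1);w[:int(v0)-6]=0
    m=cv2.morphologyEx(m*w,cv2.MORPH_OPEN,np.ones((3,3)))
    c=max(cv2.findContours(m,0,1)[0],key=cv2.contourArea).reshape(-1,2).astype(float)
    c=c[c[:,1]>v0-4]
    A=np.c_[2*c,np.ones(len(c))];k=np.linalg.lstsq(A,(c**2).sum(1),rcond=None)[0];print("circle",k[:2],np.sqrt(k[2]+k[0]**2+k[1]**2))
    p=onz(s,k[:2],z)[0];print("ball",p,"minus tcp",p[:2]-tc)
    L=onz(s,[[374,276.5],[385,280]],.125);print("leg corners",L) if n=="scene4" else 0
s=np.load("pics/scene4.npz")
print("B tip stop top px->", onz(s,[[290+240/2,150+210/2]],.16), "A tip", onz(s,[[290+151/2,150+188/2]],.16))
```

```text
exp 382.58756366389815 286.18174557018864
circle [381.79645699 285.92497445] 19.651296893585936
ball [ 0.55644155 -0.00381148  0.0945    ] minus tcp [ 0.00034155 -0.00111148]
leg corners [[ 0.57555623 -0.00521686  0.125     ]
 [ 0.57096982  0.00958031  0.125     ]]
exp 279.5553792369125 245.59308700249485
circle [277.48687465 244.21816239] 17.941533316233972
ball [ 0.5921809  -0.17398741  0.0945    ] minus tcp [-0.0001191  -0.00458741]
B tip stop top px-> [[0.54274354 0.02508116 0.16      ]] A tip [[ 0.56463828 -0.03104005  0.16      ]]
```

Request:
{"fn": "send_rows", "kwargs": {"deltas": [[0, -0.016, -0.003, 0, 0, 0, -0.008], [0, -0.032, -0.006, 0, 0, 0, -0.016], [0, -0.048, -0.01, 0, 0, 0, -0.0265], [0, -0.048, -0.01, 0, 0, 0, -0.0265], [0, -0.048, -0.01, 0, 0, 0, -0.0265], [0, -0.048, -0.01, 0, 0, 0, -0.0265]]}}

```text
clock: 7.38
tcp_pos: [0.5487, -0.0025, 0.1881]
orientation: [3.107, 0.465, 0.0]
contact_force: [-0.0, 0.8, -2.3]
grip_width: 0.0109
```

Request:
{"fn": "send_rows", "kwargs": {"deltas": [[0, 0, -0.02, 0, 0, 0, 0], [0, 0, -0.05, 0, 0, 0, 0], [0, 0, -0.09, 0, 0, 0, 0], [0, 0, -0.13, 0, 0, 0, 0], [0, 0, -0.17, 0, 0, 0, 0], [0, 0, -0.21, 0, 0, 0, 0], [0, 0, -0.25, 0, 0, 0, 0], [0, 0, -0.29, 0, 0, 0, 0], [0, 0, -0.33, 0, 0, 0, 0], [0, 0, -0.37, 0, 0, 0, 0], [0, 0, -0.4, 0, 0, 0, 0], [0, 0, -0.41, 0, 0, 0, 0], [0, 0, -0.41, 0, 0, 0, 0]]}}

```text
clock: 8.47
tcp_pos: [0.5305, 0.057, 0.1881]
orientation: [-3.107, -0.467, -0.0]
contact_force: [0.2, 0.4, -1.1]
grip_width: 0.0112
```

Run:
```python
from bench import r
from h import *
f=r.grab_frame("scene");p=f["pixels"];np.savez("pics/scene5.npz",**f)
cv2.imwrite("pics/c9.png",cv2.resize(p[170:330,360:560],(600,480),interpolation=cv2.INTER_CUBIC)[:,:,::-1]);o=r.get_obs();print(o["tcp_pos"],o["orientation"],o["contact_force"])
```

```text
[0.53063224 0.05645581 0.18804543] [ 3.10663399e+00  4.66246641e-01 -6.87707782e-07] [ 0.56351565 -0.48440448 -3.34054227]
```

View pics/c9.png

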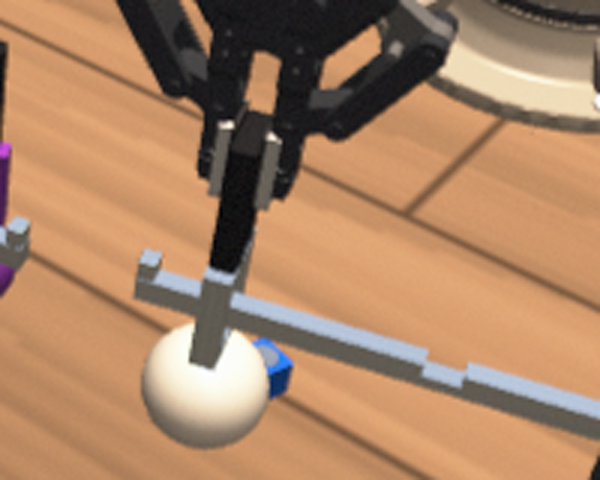

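Request:
{"fn": "send_rows", "kwargs": {"deltas": [[0, 0, 0, 0.02, 0, 0, 0], [0, 0, 0, 0.04, 0, 0, 0], [0, 0, 0, 0.06, 0, 0, 0], [0, 0, 0, 0.075, 0, 0, 0], [0, 0, 0, 0.085, 0, 0, 0], [0, 0, 0, 0.09, 0, 0, 0], [0, 0, 0, 0.094, 0, 0, 0], [0, 0, 0, 0.097, 0, 0, 0], [0, 0, 0, 0.1, 0, 0, 0], [0, 0, 0, 0.1, 0, 0, 0]]}}

```text
clock: 9.35
tcp_pos: [0.5307, 0.0564, 0.1731]
orientation: [3.107, 0.466, 0.0]
contact_force: [-0.5, -0.5, -2.2]
grip_width: 0.0114
```

Request:
{"fn": "send_rows", "kwargs": {"deltas": [[0, 0, 0, 0.002, 0, 0, 0], [0, 0, 0, 0.004, 0, 0, 0], [0, 0, 0, 0.006, 0, 0, 0], [0, 0, 0, 0.006, 0, 0, 0]]}}

```text
clock: 9.68
tcp_pos: [0.5306, 0.0565, 0.1721]
orientation: [3.107, 0.466, 0.0]
contact_force: [0.9, 0.6, -1.6]
grip_width: 0.0113
```

Request:
{"fn": "send_rows", "kwargs": {"deltas": [[0, 0, 0, 0.002, 0, 0, 0], [0, 0, 0, 0.003, 0, 0, 0], [0, 0, 0, 0.004, 0, 0, 0], [0, 0, 0, 0.004, 0, 0, 0], [0, 0, 0, 0.004, 0, 0, 0]]}}

```text
clock: 10.1
tcp_pos: [0.5306, 0.0564, 0.1716]
orientation: [-3.107, -0.466, -0.0]
contact_force: [0.2, -0.4, -2.4]
grip_width: 0.0112
```

Request:
{"fn": "send_rows", "kwargs": {"deltas": [[0, 0, 0, 0.002, 0, 0, 0], [0, 0, 0, 0.003, 0, 0, 0], [0, 0, 0, 0.004, 0, 0, 0], [0, 0, 0, 0.004, 0, 0, 0], [0, 0, 0, 0.004, 0, 0, 0]]}}

```text
clock: 10.52
tcp_pos: [0.5307, 0.0565, 0.1713]
orientation: [3.107, 0.466, 0.001]
contact_force: [-0.5, 0.5, 4.5]
grip_width: 0.0116
```

Request:
{"fn": "send_rows", "kwargs": {"deltas": [[0, 0, -0.01, 0, 0, 0, 0], [0, 0, -0.03, 0, 0, 0, 0], [0, 0, -0.05, 0, 0, 0, 0], [0, 0, -0.07, 0, 0, 0, 0], [0, 0, -0.09, 0, 0, 0, 0], [0, 0, -0.11, 0, 0, 0, 0], [0, 0, -0.13, 0, 0, 0, 0], [0, 0, -0.15, 0, 0, 0, 0], [0, 0, -0.15, 0, 0, 0, 0]]}}

```text
clock: 11.27
tcp_pos: [0.5242, 0.0787, 0.1713]
orientation: [-3.107, -0.467, -0.001]
contact_force: [2.0, -3.2, 5.6]
grip_width: 0.0109
```

Request:
{"fn": "send_rows", "kwargs": {"deltas": [[0, 0, -0.02, 0, 0, 0, 0], [0, 0, -0.04, 0, 0, 0, 0], [0, 0, -0.06, 0, 0, 0, 0], [0, 0, -0.08, 0, 0, 0, 0], [0, 0, -0.1, 0, 0, 0, 0], [0, 0, -0.12, 0, 0, 0, 0], [0, 0, -0.14, 0, 0, 0, 0], [0, 0, -0.16, 0, 0, 0, 0], [0, 0, -0.16, 0, 0, 0, 0]]}}

```text
clock: 12.02
tcp_pos: [0.5171, 0.1016, 0.1713]
orientation: [-3.107, -0.467, -0.001]
contact_force: [1.5, -2.8, 5.4]
grip_width: 0.0116
```

Request:
{"fn": "send_rows", "kwargs": {"deltas": [[0, 0, -0.02, 0, 0, 0, 0], [0, 0, -0.04, 0, 0, 0, 0], [0, 0, -0.06, 0, 0, 0, 0], [0, 0, -0.08, 0, 0, 0, 0], [0, 0, -0.1, 0, 0, 0, 0], [0, 0, -0.12, 0, 0, 0, 0], [0, 0, -0.12, 0, 0, 0, 0]]}}

```text
clock: 12.6
tcp_pos: [0.5118, 0.1188, 0.1713]
orientation: [-3.107, -0.467, -0.001]
contact_force: [0.7, -2.7, 5.5]
grip_width: 0.0113
```

Request:
{"fn": "send_rows", "kwargs": {"deltas": [[0, 0, -0.02, 0, 0, 0, 0], [0, 0, -0.04, 0, 0, 0, 0], [0, 0, -0.06, 0, 0, 0, 0], [0, 0, -0.08, 0, 0, 0, 0], [0, 0, -0.1, 0, 0, 0, 0], [0, 0, -0.12, 0, 0, 0, 0], [0, 0, -0.12, 0, 0, 0, 0]]}}

```text
clock: 13.18
tcp_pos: [0.5064, 0.136, 0.1713]
orientation: [3.107, 0.467, 0.001]
contact_force: [1.0, -2.7, 5.0]
grip_width: 0.0115
```

Request:
{"fn": "send_rows", "kwargs": {"deltas": [[0, 0, -0.01, 0, 0, 0, 0], [0, 0, -0.02, 0, 0, 0, 0], [0, 0, -0.03, 0, 0, 0, 0], [0, 0, -0.03, 0, 0, 0, 0]]}}

```text
clock: 13.52
tcp_pos: [0.5052, 0.1399, 0.1712]
orientation: [3.107, 0.466, 0.001]
contact_force: [1.0, -2.9, 4.3]
grip_width: 0.0111
```

Request:
{"fn": "send_rows", "kwargs": {"deltas": [[0, 0, -0.005, 0, 0, 0, 0], [0, 0, -0.01, 0, 0, 0, 0], [0, 0, -0.01, 0, 0, 0, 0]]}}

```text
clock: 13.77
tcp_pos: [0.5048, 0.1411, 0.1712]
orientation: [3.106, 0.466, 0.001]
contact_force: [0.8, -4.3, 4.3]
grip_width: 0.0115
```

Request:
{"fn": "send_rows", "kwargs": {"deltas": [[0, 0, -0.005, 0, 0, 0, 0], [0, 0, -0.01, 0, 0, 0, 0], [0, 0, -0.01, 0, 0, 0, 0]]}}

```text
clock: 14.02
tcp_pos: [0.5043, 0.1426, 0.1711]
orientation: [3.107, 0.466, 0.0]
contact_force: [1.9, -3.4, 5.6]
grip_width: 0.0114
```

Request:
{"fn": "send_rows", "kwargs": {"deltas": [[0, 0, -0.004, 0, 0, 0, 0], [0, 0, -0.007, 0, 0, 0, 0], [0, 0, -0.007, 0, 0, 0, 0]]}}

```text
clock: 14.27
tcp_pos: [0.504, 0.1434, 0.1711]
orientation: [3.107, 0.466, 0.0]
contact_force: [0.2, -4.2, 4.9]
grip_width: 0.0114
```

Request:
{"fn": "send_rows", "kwargs": {"deltas": [[0, 0, -0.004, 0, 0, 0, 0], [0, 0, -0.007, 0, 0, 0, 0], [0, 0, -0.007, 0, 0, 0, 0]]}}

```text
clock: 14.52
tcp_pos: [0.5035, 0.1448, 0.1709]
orientation: [-3.107, -0.466, 0.0]
contact_force: [1.7, -3.2, 4.3]
grip_width: 0.0115
```

Request:
{"fn": "send_rows", "kwargs": {"deltas": [[0, 0, -0.004, 0, 0, 0, 0], [0, 0, -0.007, 0, 0, 0, 0], [0, 0, -0.007, 0, 0, 0, 0]]}}

```text
clock: 14.77
tcp_pos: [0.5019, 0.1465, 0.17]
orientation: [-3.105, -0.467, 0.004]
contact_force: [-0.3, 0.0, -2.2]
grip_width: 0.0111
```

Request:
{"fn": "send_rows", "kwargs": {"deltas": [[0, 0, -0.004, 0, 0, 0, 0], [0, 0, -0.007, 0, 0, 0, 0], [0, 0, -0.007, 0, 0, 0, 0]]}}

```text
clock: 15.02
tcp_pos: [0.5025, 0.1469, 0.1706]
orientation: [-3.106, -0.467, 0.001]
contact_force: [-0.1, 0.2, -2.1]
grip_width: 0.0112
```

Request:
{"fn": "send_rows", "kwargs": {"deltas": [[0, 0, -0.004, 0.003, 0, 0, 0], [0, 0, -0.004, 0.006, 0, 0, 0], [0, 0, -0.004, 0.009, 0, 0, 0], [0, 0, -0.004, 0.012, 0, 0, 0], [0, 0, -0.004, 0.015, 0, 0, 0], [0, 0, -0.004, 0.018, 0, 0, 0], [0, 0, -0.004, 0.021, 0, 0, 0], [0, 0, -0.004, 0.024, 0, 0, 0], [0, 0, -0.004, 0.027, 0, 0, 0], [0, 0, -0.004, 0.03, 0, 0, 0], [0, 0, -0.004, 0.03, 0, 0, 0]]}}

```text
clock: 15.93
tcp_pos: [0.5028, 0.1471, 0.1663]
orientation: [3.107, 0.466, -0.0]
contact_force: [0.4, -0.4, -3.4]
grip_width: 0.0113
```

Request:
{"fn": "send_rows", "kwargs": {"deltas": [[0, 0, 0, 0.002, 0, 0, 0], [0, 0, 0, 0.003, 0, 0, 0], [0, 0, 0, 0.004, 0, 0, 0], [0, 0, 0, 0.004, 0, 0, 0]]}}

```text
clock: 16.27
tcp_pos: [0.5028, 0.147, 0.1658]
orientation: [3.107, 0.466, 0.0]
contact_force: [0.5, -0.2, -2.6]
grip_width: 0.0112
```

Request:
{"fn": "send_rows", "kwargs": {"deltas": [[0, 0, 0, 0.002, 0, 0, 0], [0, 0, 0, 0.003, 0, 0, 0], [0, 0, 0, 0.004, 0, 0, 0], [0, 0, 0, 0.004, 0, 0, 0]]}}

```text
clock: 16.6
tcp_pos: [0.5028, 0.1471, 0.1654]
orientation: [3.107, 0.466, 0.0]
contact_force: [-0.4, 0.7, -0.8]
grip_width: 0.0108
```

Request:
{"fn": "send_rows", "kwargs": {"deltas": [[0, 0, 0, 0.001, 0, 0, 0], [0, 0, 0, 0.002, 0, 0, 0], [0, 0, 0, 0.003, 0, 0, 0], [0, 0, 0, 0.003, 0, 0, 0], [0, 0, 0, 0.003, 0, 0, 0]]}}

```text
clock: 17.02
tcp_pos: [0.503, 0.1471, 0.1653]
orientation: [3.107, 0.466, 0.001]
contact_force: [-2.4, -0.4, 5.7]
grip_width: 0.011
```

Request:
{"fn": "send_rows", "kwargs": {"deltas": [[0.16, 0, 0, 0, 0, 0, 0], [0.2, 0, 0, 0, 0, 0, 0], [0.3, 0, 0, 0, 0, 0, 0], [0.4, 0, 0, 0, 0, 0, 0], [0.5, 0, 0, 0, 0, 0, 0], [0.6, 0, 0, 0, 0, 0, 0], [0.6, 0, 0, 0, 0, 0, 0]]}}

```text
clock: 17.6
tcp_pos: [0.5028, 0.1471, 0.1648]
orientation: [3.107, 0.466, -0.0]
contact_force: [-0.1, -0.1, 0.6]
grip_width: 0.0515
```

Request:
{"fn": "send_rows", "kwargs": {"deltas": [[0.6, 0, 0, -0.05, 0, 0, 0], [0.6, 0, 0, -0.12, 0, 0, 0], [0.6, 0, 0, -0.22, 0, 0, 0], [0.6, 0, 0, -0.35, 0, 0, 0], [0.6, 0, 0, -0.5, 0, 0, 0], [0.6, 0, 0, -0.65, 0, 0, 0], [0.6, 0, 0, -0.8, 0, 0, 0], [0.6, 0, 0, -0.8, 0, 0, 0]]}}

```text
clock: 18.27
tcp_pos: [0.5053, 0.1483, 0.2908]
orientation: [-3.105, -0.466, -0.014]
contact_force: [1.1, -0.0, 0.6]
grip_width: 0.0514
```

Run:
```python
from bench import r
from h import *
f=r.grab_frame("scene");p=f["pixels"]
cv2.imwrite("pics/c10.png",np.hstack([cv2.resize(p[170:350,420:620],(500,450),interpolation=cv2.INTER_CUBIC),cv2.resize(p,(300,225)).repeat(2,0)])[:,:,::-1]);o=r.get_obs();print(o["tcp_pos"],o["contact_force"],o["clock"])
```

```text
[0.50442585 0.14787365 0.2884595 ] [-0.69024464 -0.4841597  -0.38814345] 18.3167
```

View pics/c10.png

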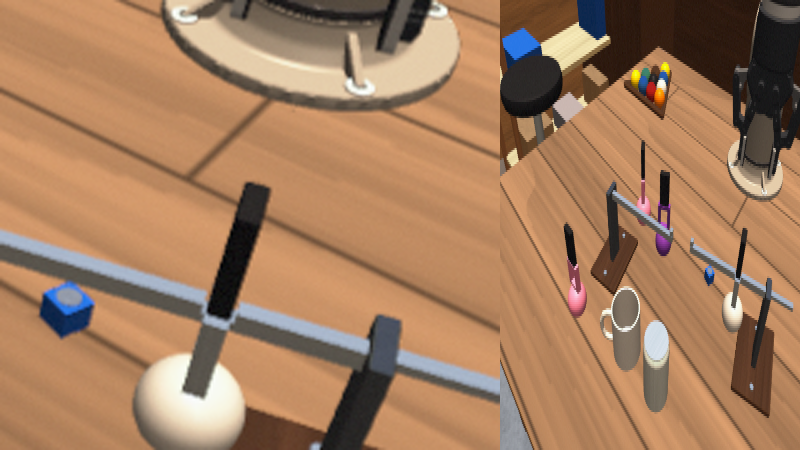

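Run:
```python
from bench import r
print(r.get_obs()["contact_force"],r.hand_in())
```

```text
the job is handed in; nothing more can be done
[-0.69024464 -0.4841597  -0.38814345] None
```

The marker is off the first rail and hanging in the notch of the next rail. I let go and handed in at about 18.3 s of the 61 s allowed.

- **Lift and thread:** I lifted it about 17 mm, carried it over the first rail's end stop, and threaded it over the next one. I set it down about 38 mm behind that stop with roughly 7 N on the rail.
- **Slide:** It went along in contact with the rail. The support force disappeared at the notch, about where the camera put it. It then went 6.0 mm lower before touching again (tool reading 0.1713 m down to 0.1653 m), which matches the notch depth.
- **Forces:** The highest wrist reading at the end of any move was about 6 N, or about 8 N on the rail once the marker's weight is counted. I did not record forces within each move.
- **Last checks:** The final picture shows the marker hanging freely, with the shackle bridge close to flush with the rail top. The gripper is open and about 120 mm above where it let go. The mug, can, chalk and look-alikes look to be where they were.

One check disagreed: in the scene camera the fingertips looked 20–25 mm higher than the stated tool geometry implied. I set the grip height from the picture, so the tab was held higher than its centre, and the hold stayed firm throughout.

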